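Check the seeder plate over the lamp

TASK

The inspection lamp has fallen over: first stand it upright on the bench again on its square foot, anywhere in the open, and let go of it. Then swing the seeder box's green flap up and back past upright so that it stays open, draw the seed plate hidden beneath it out by its blue rib, and hold it level and still, centred about 5 cm above the lamp's lit top, without touching the lamp. Finish while still holding the plate there, leaving the lamp standing, the flap open and the clay pot and green feed bottle where they are.

Things in the scene. Friction and masses are not known exactly. Their poses are not given: they have to be found in the camera images.
- lamp: Inspection lamp, loose, about 0.35 kg, bottom-heavy: black square foot 70 x 70 x 14 mm, yellow round body 48 mm across, white lit top, 130 mm high. Origin: centre of the foot's underside; z runs from foot to lit top. It starts lying on a foot edge and top rim, top to the left (robot's +y) or half back to the robot, dipping 5 deg (axis 26 mm up, 25 mm short of the top).
- lamp_top (a point): centre of the lamp's lit top, 130 mm along the lamp's z from its origin
- seeder: Seeder plate box, fixed: grey open box 120 (x) x 144 (y) x 62 mm high, walls and floor 6 mm, with a black vacuum port block (50 x 30 x 40 mm high, nozzle to 60 mm) against its +y side. Origin: centre of its underside on the bench; its -x side is turned roughly to the robot, its yaw varies. The green flap covers its top.
- flap (a joint): angle of the green flap covering the seeder box, rad: 0 shut (level), grows as it swings up and back away from the robot, 1.57 upright, stop at 1.95. It may start a little ajar. Stiff hinge (about 0.2 N m to turn): it stays where it is left.
- flap_hinge (a point): middle of the flap's hinge line: 60 mm to +x of the seeder's middle, 63 mm above the bench; the line runs along the seeder's y
- flap_tab (a point): point to pinch on the flap's orange pull tab: 150 mm from the hinge line, 32 mm beyond the box's front wall when shut (3 mm above the hinge's level). The tab is 14 mm wide (along the seeder's y), 16 mm thick, sticks out 49 mm from the flap's front edge and ends 18 mm past this point. The flap is 142 mm wide, 6 mm thick.
- plate: Seed plate, loose, about 0.18 kg, flat on the floor of the seeder box with about 4 mm of play, hidden under the flap: perforated aluminium, 100 (x) x 124 (y) x 6 mm, with an upright blue grip rib in its middle, 44 mm long (x), 12 mm wide (y), top 36 mm above the plate's underside. Origin: centre of the underside; z up; in the box its axes lie along the seeder's.
- clay_pot: terracotta pot, 80 mm across, 75 mm high, origin at the centre of its underside; leave it alone
- feed_bottle: green plastic bottle, 60 mm across, 170 mm high, origin at the centre of its underside; leave it alone
There are look-alikes about, which are no part of the job. Several things look just like the lamp: the one meant starts farthest to the robot's right. Leave any purple look-alike of the seeder alone.

How it is judged:
On the way, in this order (a step that is already met when the one before it is completed fails the run):
1. the lamp stands upright on its foot on the bench, let go (angle between lamp's own z axis and vertical below 0.08 rad and height (world z) of lamp below 0.008 m and contact force between the fingers and lamp below 0.3 N and linear speed of lamp below 0.03 m/s), for 0.3 s.
2. the flap is swung back past upright with the plate still in the box (value of joint flap above 1.5 rad and z of plate in the frame of seeder below 0.02 m), for 0.2 s.
3. the plate is drawn out of the box, held by the gripper (value of joint flap above 1.5 rad and z of plate in the frame of seeder above 0.075 m and contact force between the fingers and plate above 1 N), for 0.2 s.
At the end, for the whole second after the job is handed in: Lamp on the bench, upright within 0.08 rad, let go; flap beyond 1.5 rad; plate in the gripper, still, level within 0.17 rad, its centre within 30 mm horizontally of the lamp top's, its underside 20 to 90 mm above the lamp top, touching neither lamp, box nor bystanders (angle between lamp's own z axis and vertical below 0.08 rad and height (world z) of lamp below 0.008 m and contact force between the fingers and lamp below 0.3 N and value of joint flap above 1.5 rad and horizontal distance between plate and lamp_top below 0.03 m and z of plate in the frame of lamp between 0.15 and 0.22 m and angle between plate's own z axis and vertical below 0.17 rad and linear speed of plate below 0.02 m/s and contact force between the fingers and plate above 1 N and contact force between plate and lamp below 0.1 N and contact force between plate and seeder below 0.1 N and contact force between plate and clay_pot below 0.1 N and contact force between plate and feed_bottle below 0.1 N); the arm keeps its last pose, push and grip.
It fails at once if clay pot displaced by more than 30 mm (distance of clay_pot from where it was at the start of the episode above 0.03 m).
It fails at once if feed bottle displaced by more than 30 mm (distance of feed_bottle from where it was at the start of the episode above 0.03 m).
It also fails if it takes over 72 s, if anything falls off the work surface, if the arm or the gripper's body presses on something with over 40 N, if the wrist force passes 120 N, or if a joint passes its speed limit or range.

ROBOT

A 6-joint arm with a two-finger parallel gripper is mounted at the origin on the work surface. World frame = base frame: x ahead of the robot, y to its left, z up, the work surface at z = 0. Lengths are in m, angles in rad, forces in N, time in s.
With the tool pointing down it reaches from about 0.3 to 0.775 m from the base axis. Payload 14.6 kg.
Tool frame: the origin (TCP) lies on the centre line of the jaws, within the pads' length; the fingertips stand 19 mm ahead of it and the grasp point (between the pads) is the TCP; y points along the fingers, x is the direction in which the jaws open and shut, and the axes are right-handed (so a half turn about y gives the same grasp; the last joint's range is limited). The gripper opens to 94 mm and grips with 3 to 60 N. Pads are 16 mm wide; open, the fingers measure 119 mm over their backs; the gripper's body (75 mm by 177 mm) begins 78 mm behind the grasp point.
Start: joints at [-1.239, 0.3, 1.521, -0, 1.321, -0.067], TCP at [0.214, -0.507, 0.19] pointing down, gripper open.
Joint ranges: [-3.03, 3.03], [-0.79, 2.21], [0.23, 2.52], [-1.04, 4.18], [0, 3.07], [-2.55, 2.55]. Speed limits (rad/s): [2.22, 2.22, 2.57, 3.14, 3.14, 3.14].

INTERFACE

Orientations are given as [roll, pitch, yaw] about the fixed x, y, z axes, in that order (R = Rz(yaw) Ry(pitch) Rx(roll)).
In Python, from station import get_obs, cams, workorder gives the robot as it stands.
- The arm moves only by the shell command python3 -m handwheel 'ROWS' [FORCE]. ROWS is JSON, a list of rows, each an object of numbers: "fingers": the opening, from -1 (shut) to 1 (fully open); "x", "y", "z": the shift along the tool's x, y, z in m; "spin": the turn about the tool's y in degrees. In form: [{"fingers": .., "x": .., "y": .., "z": .., "spin": ..}, ...]. A call has exactly 10 rows; each row is the pose to reach, as a shift and turn from the pose commanded when the call began, along the tool's axes at that moment; what a row does not reach only later rows make up. A row lasts 1/10 s, in which the tool goes at most 50 mm and 8.59 degrees, less where a joint would pass 70% of its speed; a pose out of reach is approached as far as the arm can. A call with a gripper value outside its range is refused whole. The fingers move at their own pace and stop on an object; FORCE is the grip in N (left out, the last holds). Time passes only in rows, so rows that repeat a pose let the fingers close, or fill a call up. It gives the time, the measured TCP pose, the force and the opening at its end, in the units of the state.
- get_obs(): the state, without advancing time (a new reading comes with each control period).
- cams.camera(name): name is "side" or "top"; returns (picture, depth): 384x512x3 uint8, red, green, blue; 384x512 float32, m along the optical axis (not along the pixel's ray), 0 where there is no reading.
- cams.get_calibration(name): a dict with "fx", "fy", "cx", "cy" (pixels), "view" (4x4, takes a point from world to camera coordinates). Camera axes: x right, y down, z forward; pixel columns grow to the right and rows downward; lengths in m; the calibration is good to about 2 mm. A picture is of the moment at which its call begins. get_calibration takes no time and is no camera call.
- workorder.hand_in(): hands the job in, once; it reports no verdict.
The state is a dict: "time_s": time; "qpos": joint angles; "joint_vel": joint speeds; "tau": joint torques, N m; "ee_pos": TCP position; "eef_rot": TCP orientation; "force": force on the tool from outside, world axes, zero at the start; "moment": the same for the moment, N m; "grip_width": finger opening in m.
Only numpy, scipy, OpenCV 4.12 (cv2) and the standard library are available. Lean on these libraries where they do the work, as an engineer would, in place of code of your own. Each camera call takes 0.05 s, during which the arm holds its last target. There are 200 camera calls.

## Working session

There is one attempt and no reset: what is moved stays moved. The work goes in short steps, Python scripts to look and compute and a shell command to move; the robot and the scene stay as the last step left them, time stands still between calls to the robot, and variables do not carry over. Pictures are saved under pics/ and viewed, about 8 in all and at most 12, crops included, and the job is handed in when it is done.

```bash
ls; mkdir -p pics; cat > h.py <<'E'
import numpy as np, cv2
from station import get_obs, cams, workorder
from scipy.spatial.transform import Rotation as R
def look(name):
    im,d=cams.camera(name); c=cams.get_calibration(name)
    v,u=np.mgrid[0:d.shape[0],0:d.shape[1]]
    P=np.stack([(u-c["cx"])/c["fx"]*d,(v-c["cy"])/c["fy"]*d,d,np.ones_like(d)],-1)
    W=P@np.linalg.inv(np.array(c["view"])).T
    W=W[...,:3]; W[d==0]=np.nan
    return im,d,W
def save(im,fn): cv2.imwrite("pics/"+fn,cv2.cvtColor(im,cv2.COLOR_RGB2BGR))
E
python3 - <<'E'
from h import *
o=get_obs(); print(o)
t,d,W=look("top"); s,d2,W2=look("side")
np.savez("p0.npz",t=t,W=W,s=s,W2=W2)
save(np.vstack([t,s])[:, :], "a.png") if 0 else None
a=cv2.resize(t,(400,300));b=cv2.resize(s,(400,300))
save(np.hstack([t[:, :400],t[:,400:]]),"top0.png"); save(s,"side0.png")
for n in("top","side"):
    c=cams.get_calibration(n);print(n,c["fx"],np.linalg.inv(np.array(c["view"])).round(3))
E
```

```text
pics
{'time_s': 0.0, 'qpos': array([-1.23864839e+00,  3.00481441e-01,  1.52158320e+00,  3.99668890e-06,
        1.32068003e+00, -6.66275235e-02]), 'joint_vel': array([-6.48189165e-04,  9.60479278e-04,  2.80634603e-03, -7.61868532e-04,
       -4.65243243e-05, -8.48507962e-04]), 'tau': array([ 9.93416070e-04, -5.31802905e+01, -3.52731979e+01,  7.09346356e-02,
        2.43740890e-02, -1.27939261e-04]), 'ee_pos': array([ 0.21345354, -0.50658987,  0.18927977]), 'eef_rot': array([-1.57071577e+00,  1.14919974e-03, -1.17202181e+00]), 'force': array([0.02303066, 0.11892673, 0.18217596]), 'moment': array([ 0.03190924,  0.02804448, -0.01263344]), 'grip_width': 0.09397651036653895}
top 455.4821284576031 [[ 0.005 -0.997  0.076  0.381]
 [-1.    -0.005 -0.011  0.01 ]
 [ 0.011 -0.076 -0.997  1.468]
 [ 0.     0.     0.     1.   ]]
side 468.88874585373514 [[ 0.991 -0.085  0.103  0.342]
 [-0.132 -0.514  0.848 -1.213]
 [-0.019 -0.854 -0.521  0.82 ]
 [ 0.     0.     0.     1.   ]]
```

View pics/top0.png

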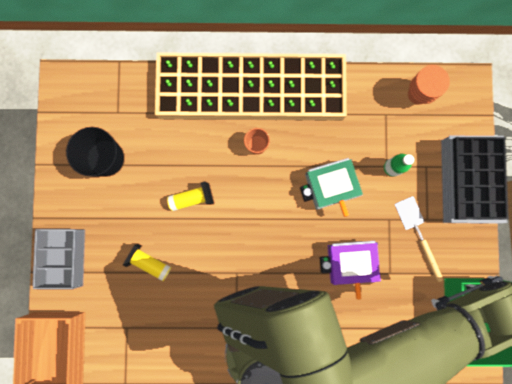

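View pics/side0.png

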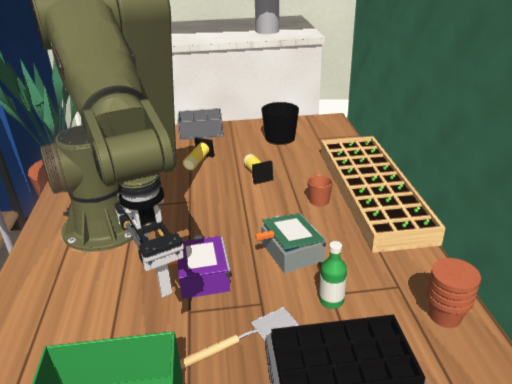

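Lamp candidates in the top view are (190,197), with its foot on the right at (207,193) and its top to the left, and (148,262), farther left with its top back to the right. The one at (190,197) is farther to the robot's right and its top points left, so it fits the description. The seeder is the green box at (335,185) with an orange tab at (343,209). The purple box at (355,262) is the look-alike. The clay pot is at (257,141) and the bottle at (400,162). Next I measure these and confirm with a crop.

```bash
python3 - <<'E'
from h import *
z=np.load("p0.npz");t,W,s,W2=z["t"],z["W"],z["s"],z["W2"]
def pts(im,W,box,f):
    x0,y0,x1,y1=box; hsv=cv2.cvtColor(im,cv2.COLOR_RGB2HSV).astype(int)
    m=np.zeros(im.shape[:2],bool); m[y0:y1,x0:x1]=1
    m&=f(hsv[...,0],hsv[...,1],hsv[...,2])&np.isfinite(W[...,0]); return W[m],m
def rect(P,name):
    r=cv2.minAreaRect((P[:,:2]*1000).astype(np.float32)); print(name,len(P),np.round(r[0],1),np.round(r[1],1),round(r[2],1),"z pct",np.percentile(P[:,2],[2,25,50,75,98]).round(3))
# lamp: above bench
for nm,im,w,box in(("top",t,W,(155,175,222,218)),("side",s,W2,(235,145,280,190))):
    for cn,f in(("yellow",lambda h,a,v:(h>20)&(h<35)&(a>150)&(v>120)),("black",lambda h,a,v:(v<70)),("white",lambda h,a,v:(a<60)&(v>180))):
        P,m=pts(im,w,box,f); P=P[P[:,2]>0.008]
        if len(P)>4: rect(P,nm+" lamp "+cn)
Y,_=pts(t,W,(155,175,222,218),lambda h,a,v:(h>20)&(h<35)&(a>150)&(v>120)); Y=Y[Y[:,2]>0.03]
c=Y.mean(0);u,sv,vt=np.linalg.svd(Y-c);print("yellow centre",c.round(4),"dir",vt[0].round(3))
for nm,im,w,box in(("top",t,W,(295,150,370,222)),("side",s,W2,(250,205,335,275))):
    G,_=pts(im,w,box,lambda h,a,v:(h>60)&(h<95)&(a>90)); G=G[G[:,2]>.05]; rect(G,nm+" flap")
    A=np.c_[G[:,:2]-G[:,:2].mean(0),np.ones(len(G))];print("plane",np.linalg.lstsq(A,G[:,2],rcond=None)[0].round(3))
    O,_=pts(im,w,box,lambda h,a,v:(h<18)&(a>200)&(v>150)); O=O[O[:,2]>.04]; rect(O,nm+" tab")
    B,_=pts(im,w,box,lambda h,a,v:(v<60)); B=B[B[:,2]>.025]; 
    if len(B)>4: rect(B,nm+" port")
for nm,box in(("pot",(240,125,275,158)),("bottle",(383,148,417,180)),("purple",(318,235,385,300)),("lamp2",(120,240,175,283))):
    x0,y0,x1,y1=box;P=W[y0:y1,x0:x1].reshape(-1,3);P=P[P[:,2]>.02];rect(P,nm)
crop=cv2.resize(t[160:290,110:240],(520,520),interpolation=cv2.INTER_CUBIC);save(crop,"crop1.png")
E
```

```text
top lamp yellow 449 [487.9 238.4] [47.3 95.6] 15.8 z pct [0.033 0.044 0.049 0.053 0.06 ]
top lamp black 134 [501.6 182.7] [67.1 16.7] 16.3 z pct [0.032 0.057 0.068 0.072 0.076]
top lamp white 69 [471.9 294.2] [46.8 16.4] 19.8 z pct [0.035 0.041 0.045 0.048 0.054]
side lamp yellow 104 [484.2 237. ] [43.8 95.6] 9.9 z pct [0.024 0.04  0.05  0.053 0.06 ]
side lamp black 362 [506.6 180.3] [71.2 25. ] 11.2 z pct [0.011 0.025 0.042 0.059 0.074]
side lamp white 15 [466.4 295.9] [26.4 17.1] 31.6 z pct [0.029 0.043 0.047 0.05  0.051]
yellow centre [0.4862 0.2386 0.0488] dir [-0.266  0.958 -0.107]
top flap 847 [ 533.2 -212.5] [113.2 141.5] 16.7 z pct [0.065 0.071 0.076 0.081 0.087]
plane [-0.112 -0.04   0.076]
top tab 17 [ 454.  -232.5] [41.1  2.6] 18.5 z pct [0.082 0.086 0.089 0.091 0.092]
top port 55 [ 507.3 -130. ] [47.2 27.7] 18.7 z pct [0.032 0.036 0.04  0.042 0.045]
side flap 863 [ 560.2 -289.3] [116.9 304. ] 17.6 z pct [0.07  0.075 0.082 0.101 0.141]
plane [-0.064 -0.194  0.089]Traceback (most recent call last):
  File "<stdin>", line 19, in <module>
  File "<stdin>", line 8, in rect
    return _quantile_unchecked(
        a, q, axis, out, overwrite_input, method, keepdims, weights)
    return _ureduce(a,
                    func=_quantile_ureduce_func,
    ...<5 lines>...
                    overwrite_input=overwrite_input,
                    method=method)
    r = func(a, **kwargs)
    result = _quantile(arr,
                       quantiles=q,
    ...<2 lines>...
                       out=out,
                       weights=wgt)
    slices_having_nans = np.isnan(arr[-1, ...])
                                  ~~~^^^^^^^^^
IndexError: index -1 is out of bounds for axis 0 with size 0
```

```bash
python3 - <<'E'
from h import *
z=np.load("p0.npz");t,W,s,W2=z["t"],z["W"],z["s"],z["W2"]
def rect(P,name):
    r=cv2.minAreaRect((P[:,:2]*1000).astype(np.float32)); print(name,len(P),np.round(r[0],1),np.round(r[1],1),round(r[2],1),"z pct",np.percentile(P[:,2],[2,50,98]).round(3))
for nm,box in(("pot",(240,125,275,158)),("bottle",(383,148,417,180)),("purple",(318,235,385,300)),("lamp2",(120,240,175,283))):
    x0,y0,x1,y1=box;P=W[y0:y1,x0:x1].reshape(-1,3);rect(P[P[:,2]>.02],nm)
# seeder flap in top view: fit plane on everything in box with z>.06
P=W[150:222,295:370].reshape(-1,3);P=P[P[:,2]>.055]
yaw=np.deg2rad(16.9);ex=np.array([np.cos(yaw),np.sin(yaw)]);ey=np.array([-ex[1],ex[0]])
c=np.array([.533,-.2125]);a=(P[:,:2]-c)@ex;b=(P[:,:2]-c)@ey
F=(a>-.05)&(a<.05)&(abs(b)<.065);A=np.c_[a[F],b[F],np.ones(F.sum())];print("flap slope a,b",np.linalg.lstsq(A,P[F,2],rcond=None)[0].round(4))
T=(a<-.065)&(abs(b)<.05);print("tab a,b range",T.sum(),np.percentile(a[T],[0,50,100]).round(4),np.percentile(b[T],[0,10,50,90,100]).round(4),np.percentile(P[T,2],[10,50,90]).round(4))
# flap edges: left/right b for strips of a, and front/back a
for lo in(-.05,-.02,.01,.04):
    m=(a>lo)&(a<lo+.02)&(abs(b)<.09);print(lo,np.percentile(b[m],[1,99]).round(4))
m=abs(b)<.05;print("a back",[round(a[(b>q)&(b<q+.02)].max(),4) for q in(-.05,-.02,.03)],"front",[round(a[(b>q)&(b<q+.015)].min(),4) for q in(-.06,-.04,.03,.045)])
save(np.hstack([cv2.resize(t[170:285,115:230],(390,390),interpolation=3),cv2.resize(t[150:225,295:370],(390,390),interpolation=3)]),"crop1.png")
E
```

```text
pot 261 [666.3  27.4] [77.9 74.6] 0.0 z pct [0.023 0.063 0.08 ]
bottle 472 [ 590.8 -408.7] [59.  52.2] 22.4 z pct [0.028 0.113 0.173]
purple 2334 [ 263.5 -218.7] [174.  262.2] 3.0 z pct [0.037 0.069 0.654]
lamp2 748 [282.1 360.1] [128.8  69.9] 62.4 z pct [0.029 0.05  0.073]
flap slope a,b [-0.119  -0.0024  0.0763]
tab a,b range 72 [-0.1067 -0.0861 -0.0655] [-0.0097 -0.0073 -0.0013  0.0046  0.0054] [0.0841 0.0897 0.093 ]
-0.05 [-0.0706  0.0694]
-0.02 [-0.0715  0.0862]
0.01 [-0.0711  0.07  ]
0.04 [-0.0714  0.0707]
a back [np.float64(0.0649), np.float64(0.0647), np.float64(0.0639)] front [np.float64(-0.0598), np.float64(-0.0595), np.float64(-0.0598), np.float64(-0.0602)]
```

View pics/crop1.png

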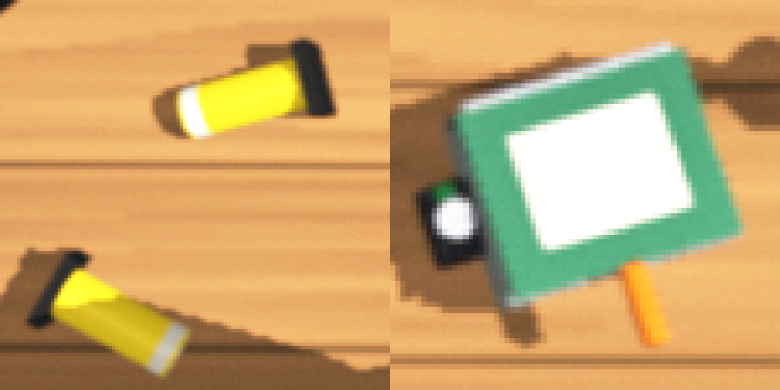

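The crop confirms the upper lamp: black foot on the right, white top at the left, and the farther right of the two. The seeder is green, its flap about 0.12 rad ajar, with the tab at the lower edge. Now I move to the lamp.

```bash
python3 -m handwheel '[{"fingers":1,"x":-0.01,"y":-0.02,"z":0.01,"spin":0},{"fingers":1,"x":-0.04,"y":-0.05,"z":0.04,"spin":-5},{"fingers":1,"x":-0.075,"y":-0.05,"z":0.072,"spin":-12},{"fingers":1,"x":-0.11,"y":-0.05,"z":0.105,"spin":-19},{"fingers":1,"x":-0.145,"y":-0.05,"z":0.138,"spin":-26},{"fingers":1,"x":-0.18,"y":-0.05,"z":0.17,"spin":-33},{"fingers":1,"x":-0.215,"y":-0.05,"z":0.203,"spin":-40},{"fingers":1,"x":-0.25,"y":-0.05,"z":0.236,"spin":-47},{"fingers":1,"x":-0.285,"y":-0.05,"z":0.268,"spin":-54},{"fingers":1,"x":-0.32,"y":-0.05,"z":0.3,"spin":-61}]' 10
cat >> h.py <<'E'
def go(p,yawdeg):
    "tool shifts from the current pose to world point p, jaw yaw (deg)"
    o=get_obs();r=R.from_euler("xyz",o["eef_rot"]);d=r.inv().apply(np.array(p)-o["ee_pos"])
    print("t",round(o["time_s"],2),"pos",o["ee_pos"].round(4),"rpy deg",np.rad2deg(o["eef_rot"]).round(1),"grip",round(o["grip_width"],4),"F",np.round(o["force"],1),"q",o["qpos"].round(2))
    print("shift xyz",d.round(4),"spin",round(np.rad2deg(o["eef_rot"][2])-yawdeg,1))
E
python3 -c "
from h import *; go([.4755,.277,.2],15.5)"
```

```text
time_s: 1.1
ee_pos: [0.3658, -0.0935, 0.2399]
eef_rot: [-1.571, -0.0, -0.103]
force: [0.3, -0.6, 0.3]
grip_width: 0.0938
t 1.1 pos [ 0.3658 -0.0935  0.2399] rpy deg [-90.   -0.   -5.9] grip 0.0938 F [ 0.3 -0.6  0.3] q [-0.35 -0.14  1.88 -0.    1.4  -0.24]
shift xyz [0.0711 0.0399 0.3798] spin -21.4
```

```bash
python3 -m handwheel '[{"fingers":1,"x":0.008,"y":0,"z":0.045,"spin":-4},{"fingers":1,"x":0.016,"y":0,"z":0.09,"spin":-8},{"fingers":1,"x":0.025,"y":0,"z":0.135,"spin":-12},{"fingers":1,"x":0.034,"y":0,"z":0.18,"spin":-16},{"fingers":1,"x":0.043,"y":0.01,"z":0.225,"spin":-20},{"fingers":1,"x":0.052,"y":0.02,"z":0.27,"spin":-21.4},{"fingers":1,"x":0.06,"y":0.03,"z":0.315,"spin":-21.4},{"fingers":1,"x":0.067,"y":0.04,"z":0.35,"spin":-21.4},{"fingers":1,"x":0.071,"y":0.06,"z":0.38,"spin":-21.4},{"fingers":1,"x":0.071,"y":0.09,"z":0.38,"spin":-21.4}]'
python3 - <<'E'
from h import *; go([.4755,.277,.027],15.5)
t,d,W=look("top");save(cv2.resize(t[100:260,120:320],(600,480)),"b.png")
E
```

```text
time_s: 2.1
ee_pos: [0.4776, 0.2778, 0.1494]
eef_rot: [-1.57, -0.002, 0.269]
force: [0.4, -0.1, -1.6]
grip_width: 0.094
t 2.1 pos [0.4776 0.2778 0.1494] rpy deg [-90.   -0.1  15.4] grip 0.094 F [ 0.4 -0.1 -1.6] q [0.46 0.34 1.57 0.   1.23 0.19]
shift xyz [-0.0024  0.1224 -0.0003] spin -0.1
```

View pics/b.png

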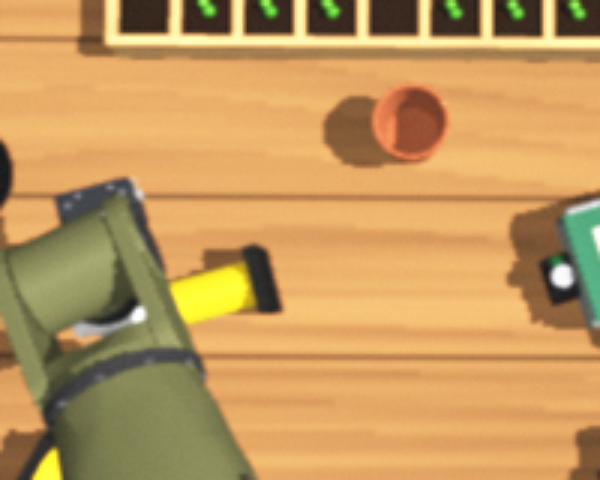

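The gripper stands over the lamp's top end, jaws across the body, with the foot still visible at (262,278) in the crop. I descend and close with 10 N.

```bash
python3 -m handwheel '[{"fingers":1,"x":-0.002,"y":0.03,"z":0,"spin":0},{"fingers":1,"x":-0.002,"y":0.06,"z":0,"spin":0},{"fingers":1,"x":-0.002,"y":0.09,"z":0,"spin":0},{"fingers":1,"x":-0.002,"y":0.11,"z":0,"spin":0},{"fingers":1,"x":-0.002,"y":0.122,"z":0,"spin":0},{"fingers":1,"x":-0.002,"y":0.122,"z":0,"spin":0},{"fingers":-1,"x":-0.002,"y":0.122,"z":0,"spin":0},{"fingers":-1,"x":-0.002,"y":0.122,"z":0,"spin":0},{"fingers":-1,"x":-0.002,"y":0.122,"z":0,"spin":0},{"fingers":-1,"x":-0.002,"y":0.122,"z":0,"spin":0}]' 10
python3 -m handwheel '[{"fingers":-1,"x":0,"y":0,"z":0,"spin":0},{"fingers":-1,"x":0,"y":0,"z":0,"spin":0},{"fingers":-1,"x":0,"y":-0.01,"z":0,"spin":0},{"fingers":-1,"x":0,"y":-0.025,"z":0,"spin":0},{"fingers":-1,"x":0,"y":-0.04,"z":0,"spin":0},{"fingers":-1,"x":0,"y":-0.06,"z":0,"spin":0},{"fingers":-1,"x":0,"y":-0.08,"z":0,"spin":0},{"fingers":-1,"x":0,"y":-0.1,"z":0,"spin":0},{"fingers":-1,"x":0,"y":-0.12,"z":0,"spin":0},{"fingers":-1,"x":0,"y":-0.14,"z":0,"spin":0}]'
python3 - <<'E'
from h import *
s,d,W=look("side");save(cv2.resize(s[60:240,120:360],(720,540)),"c.png"); go([.4755,.277,.11],15.5)
E
```

```text
time_s: 3.15
ee_pos: [0.4754, 0.2743, 0.0285]
eef_rot: [-1.571, -0.001, 0.266]
force: [-0.8, -0.2, -0.3]
grip_width: 0.0654
time_s: 4.15
ee_pos: [0.4751, 0.2742, 0.1695]
eef_rot: [-1.571, -0.001, 0.266]
force: [-0.2, 0.2, -0.5]
grip_width: 0.0006
t 4.2 pos [0.4762 0.2748 0.1729] rpy deg [-89.9  -0.3  15.3] grip 0.0007 F [0.8 0.6 2.8] q [0.46 0.31 1.55 0.   1.28 0.19]
shift xyz [-0.0004  0.0629  0.0023] spin -0.2
```

View pics/c.png

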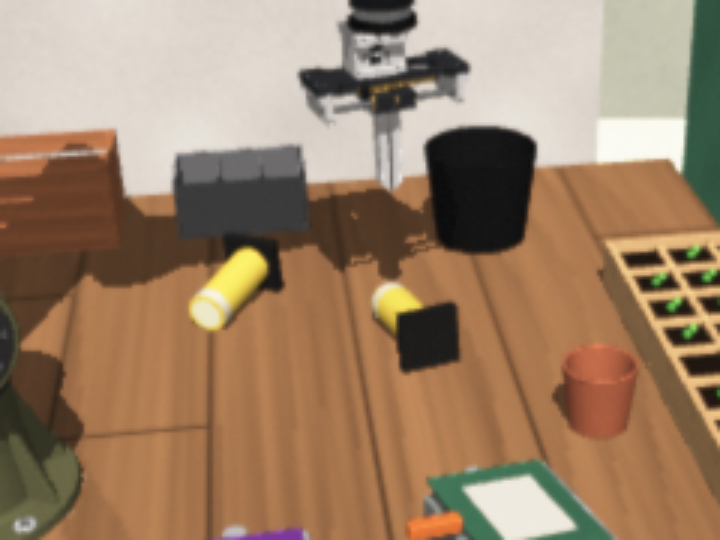

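The jaws were still closing when I lifted, so the lamp stayed where it was. I measure it again, open and wait longer for the grip.

```bash
python3 -m handwheel '[{"fingers":1,"x":0,"y":0,"z":0,"spin":0},{"fingers":1,"x":0,"y":0,"z":0,"spin":0},{"fingers":1,"x":0,"y":0,"z":0,"spin":0},{"fingers":1,"x":0,"y":0,"z":0,"spin":0},{"fingers":1,"x":0,"y":0,"z":0,"spin":0},{"fingers":1,"x":0,"y":0,"z":0,"spin":0},{"fingers":1,"x":0,"y":0,"z":0,"spin":0},{"fingers":1,"x":0,"y":0,"z":0,"spin":0},{"fingers":1,"x":0,"y":0,"z":0,"spin":0},{"fingers":1,"x":0,"y":0,"z":0,"spin":0}]'
python3 - <<'E'
from h import *
s,d,W=look("side");z=np.load("p0.npz")
for im,w in((z["s"],z["W2"]),(s,W)):
    h=cv2.cvtColor(im,cv2.COLOR_RGB2HSV).astype(int);b=np.zeros(h.shape[:2],bool);b[145:190,235:280]=1
    for n,m in(("y",(h[...,0]>20)&(h[...,0]<35)&(h[...,1]>150)&(h[...,2]>120)),("k",h[...,2]<70)):
        P=w[m&b];P=P[P[:,2]>.008];print(n,len(P),np.median(P,0).round(4))
go([.4755,.277,.027],15.5)
E
```

```text
time_s: 5.2
ee_pos: [0.4751, 0.2742, 0.1678]
eef_rot: [-1.571, -0.0, 0.266]
force: [-0.8, 1.2, 0.1]
grip_width: 0.077
y 104 [0.4734 0.25   0.0501]
k 362 [0.5044 0.1799 0.0423]
y 106 [0.4741 0.251  0.0488]
k 362 [0.5047 0.1799 0.0429]
t 5.25 pos [0.4751 0.2743 0.1678] rpy deg [-90.    0.   15.3] grip 0.0808 F [-1.4  0.6 -0.1] q [0.46 0.32 1.55 0.   1.27 0.19]
shift xyz [0.0011 0.1408 0.0025] spin -0.2
```

```bash
python3 -m handwheel '[{"fingers":0.6,"x":0.001,"y":0.04,"z":0.002,"spin":0},{"fingers":0.6,"x":0.001,"y":0.08,"z":0.002,"spin":0},{"fingers":0.6,"x":0.001,"y":0.11,"z":0.002,"spin":0},{"fingers":0.6,"x":0.001,"y":0.13,"z":0.002,"spin":0},{"fingers":0.6,"x":0.001,"y":0.141,"z":0.002,"spin":0},{"fingers":-1,"x":0.001,"y":0.141,"z":0.002,"spin":0},{"fingers":-1,"x":0.001,"y":0.141,"z":0.002,"spin":0},{"fingers":-1,"x":0.001,"y":0.141,"z":0.002,"spin":0},{"fingers":-1,"x":0.001,"y":0.141,"z":0.002,"spin":0},{"fingers":-1,"x":0.001,"y":0.141,"z":0.002,"spin":0}]' 10
python3 -m handwheel '[{"fingers":-1,"x":0,"y":0,"z":0,"spin":0},{"fingers":-1,"x":0,"y":0,"z":0,"spin":0},{"fingers":-1,"x":0,"y":0,"z":0,"spin":0},{"fingers":-1,"x":0,"y":0,"z":0,"spin":0},{"fingers":-1,"x":0,"y":0,"z":0,"spin":0},{"fingers":-1,"x":0,"y":0,"z":0,"spin":0},{"fingers":-1,"x":0,"y":0,"z":0,"spin":0},{"fingers":-1,"x":0,"y":-0.005,"z":0,"spin":0},{"fingers":-1,"x":0,"y":-0.01,"z":0,"spin":0},{"fingers":-1,"x":0,"y":-0.02,"z":0,"spin":0}]'
```

```text
time_s: 6.25
ee_pos: [0.476, 0.2766, 0.0276]
eef_rot: [-1.57, -0.001, 0.266]
force: [-0.1, 0.5, 0.4]
grip_width: 0.0391
time_s: 7.25
ee_pos: [0.475, 0.276, 0.0467]
eef_rot: [-1.571, 0.002, 0.266]
force: [-0.4, 1.3, -0.2]
grip_width: 0.0017
```

```bash
python3 - <<'E'
from h import *
s,d,W=look("side");t,d2,Wt=look("top")
save(np.hstack([cv2.resize(s[100:220,180:320],(420,360)),cv2.resize(t[130:250,130:250],(360,360))]),"d.png")
b=np.zeros(s.shape[:2],bool);b[145:190,235:280]=1
h=cv2.cvtColor(s,cv2.COLOR_RGB2HSV).astype(int)
for n,m in(("y",(h[...,0]>20)&(h[...,0]<35)&(h[...,1]>150)&(h[...,2]>120)),("k",h[...,2]<70)):
    P=W[m&b];P=P[P[:,2]>.008];print(n,len(P),np.median(P,0).round(4),P.min(0),P.max(0))
E
```

```text
y 118 [0.4709 0.2488 0.0487] [0.45304332 0.18527467 0.02055454] [0.50322867 0.29669925 0.07241552]
k 356 [0.5041 0.18   0.0428] [0.46925147 0.16224395 0.00849209] [0.53969927 0.20239907 0.07483353]
```

View pics/d.png

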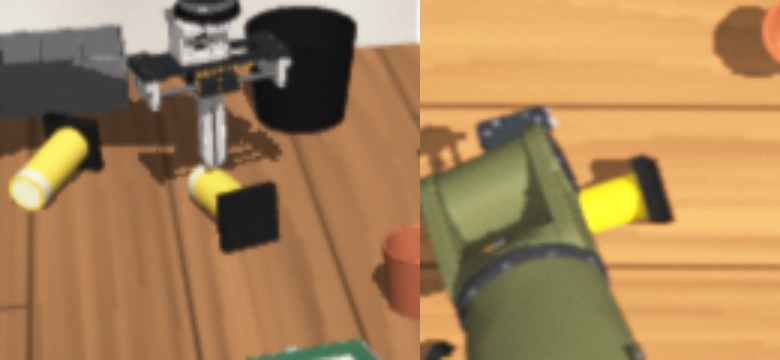

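```bash
python3 - <<'E'
from h import *
s,d,W=look("side")
b=W[120:175,235:270]
h=cv2.cvtColor(s,cv2.COLOR_RGB2HSV)[120:175,235:270].astype(int)
for r in range(0,55,4):
    print(120+r,[(235+c,*b[r,c].round(3),h[r,c,1],h[r,c,2]) for c in range(8,26,5)])
go([.476,.276,.027],15.5)
E
```

```text
120 [(243, np.float64(0.452), np.float64(0.244), np.float64(0.21), np.int64(10), np.int64(183)), (248, np.float64(0.468), np.float64(0.247), np.float64(0.207), np.int64(7), np.int64(115)), (253, np.float64(0.487), np.float64(0.26), np.float64(0.2), np.int64(10), np.int64(51)), (258, np.float64(0.504), np.float64(0.259), np.float64(0.199), np.int64(74), np.int64(62))]
124 [(243, np.float64(0.453), np.float64(0.273), np.float64(0.183), np.int64(11), np.int64(24)), (248, np.float64(0.469), np.float64(0.257), np.float64(0.188), np.int64(141), np.int64(157)), (253, np.float64(0.486), np.float64(0.263), np.float64(0.185), np.int64(42), np.int64(54)), (258, np.float64(0.503), np.float64(0.255), np.float64(0.187), np.int64(35), np.int64(58))]
128 [(243, np.float64(0.45), np.float64(0.246), np.float64(0.18), np.int64(18), np.int64(101)), (248, np.float64(0.467), np.float64(0.242), np.float64(0.18), np.int64(18), np.int64(43)), (253, np.float64(0.484), np.float64(0.247), np.float64(0.177), np.int64(118), np.int64(93)), (258, np.float64(0.502), np.float64(0.249), np.float64(0.175), np.int64(18)
[... 3633 characters left out ...]
0.175), np.float64(0.062), np.int64(60), np.int64(30)), (258, np.float64(0.49), np.float64(0.174), np.float64(0.061), np.int64(26), np.int64(30))]
172 [(243, np.float64(0.444), np.float64(0.258), np.float64(0.004), np.int64(137), np.int64(184)), (248, np.float64(0.462), np.float64(0.259), np.float64(0.002), np.int64(136), np.int64(159)), (253, np.float64(0.472), np.float64(0.176), np.float64(0.047), np.int64(82), np.int64(31)), (258, np.float64(0.489), np.float64(0.172), np.float64(0.048), np.int64(9), np.int64(28))]
t 7.4 pos [0.4758 0.2765 0.0475] rpy deg [-90.   -0.1  15.2] grip 0.0006 F [ 0.  -0.8  0.7] q [ 0.46  0.46  1.66 -0.    1.02  0.19]
shift xyz [ 0.      0.0205 -0.0005] spin -0.3
```

```bash
python3 - <<'E'
from h import *
z=np.load("p0.npz")
s,W=z["s"],z["W2"]; h=cv2.cvtColor(s,cv2.COLOR_RGB2HSV).astype(int)
print("start TCP .2135 -.5066 .189")
for r in range(252,302,4):
    P=W[r,140:185];m=np.isfinite(P[:,0])&(P[:,2]>.06)&(abs(P[:,1]+.5)<.12);print(r,m.sum(),P[m].mean(0).round(3),(140+np.where(m)[0])[[0,-1]] if m.any() else"")
s,d,W=look("side")
print("now TCP",get_obs()["ee_pos"].round(4))
for r in range(146,160,1):
    P=W[r,240:262];m=np.isfinite(P[:,0])&(P[:,1]<.3)&(P[:,2]>.02);print(r,m.sum(),np.median(P[m],0).round(3))
E
```

```text
start TCP .2135 -.5066 .189
252 43 [ 0.244 -0.586  0.334] [140 182]
256 44 [ 0.243 -0.583  0.324] [140 183]
260 34 [ 0.237 -0.584  0.317] [141 175]
264 24 [ 0.23  -0.584  0.309] [143 166]
268 21 [ 0.228 -0.575  0.293] [144 167]
272 12 [ 0.236 -0.561  0.27 ] [157 168]
276 12 [ 0.235 -0.561  0.261] [157 168]
280 12 [ 0.236 -0.561  0.252] [158 169]
284 12 [ 0.236 -0.56   0.242] [159 170]
288 12 [ 0.235 -0.56   0.232] [159 170]
292 12 [ 0.235 -0.56   0.222] [160 171]
296 4 [ 0.229 -0.561  0.214] [161 164]
300 0 [nan nan nan] 
now TCP [0.4756 0.2764 0.047 ]
146 8 [0.475 0.267 0.101]
147 8 [0.476 0.269 0.095]
148 8 [0.476 0.268 0.092]
149 8 [0.475 0.266 0.089]
150 8 [0.475 0.268 0.084]
151 8 [0.475 0.267 0.08 ]
152 7 [0.476 0.268 0.077]
153 5 [0.477 0.273 0.07 ]
154 4 [0.478 0.268 0.068]
155 4 [0.47  0.298 0.051]
156 9 [0.47  0.293 0.049]
157 10 [0.472 0.282 0.05 ]
158 13 [0.469 0.276 0.049]
159 14 [0.47  0.266 0.05 ]<stdin>:6: RuntimeWarning: Mean of empty slice.
  ret = um.true_divide(
```

The depth images show a disagreement with the state. The fingertips sit about 22 mm above the reported TCP, when they should be 19 mm below it, both at the start and now. The gripper body's height agrees with that too. So the true grasp point is about 41 mm higher than reported (xy agrees), and the jaws closed above the lamp. From here I subtract 41 mm from every z target and watch the force.

```bash
sed -i 's/d=r.inv().apply(np.array(p)-o\["ee_pos"\])/o["ee_pos"]=o["ee_pos"]+[0,0,.041];d=r.inv().apply(np.array(p)-o["ee_pos"])/' h.py
python3 -m handwheel '[{"fingers":0.7,"x":0,"y":0,"z":0,"spin":0},{"fingers":0.7,"x":0,"y":0,"z":0,"spin":0},{"fingers":0.7,"x":0,"y":0,"z":0,"spin":0},{"fingers":0.7,"x":0,"y":0,"z":0,"spin":0},{"fingers":0.7,"x":0,"y":0,"z":0,"spin":0},{"fingers":0.7,"x":0,"y":0,"z":0,"spin":0},{"fingers":0.7,"x":0,"y":0,"z":0,"spin":0},{"fingers":0.7,"x":0,"y":0,"z":0,"spin":0},{"fingers":0.7,"x":0,"y":0,"z":0,"spin":0},{"fingers":0.7,"x":0,"y":0.01,"z":0,"spin":0}]' 10
python3 -m handwheel '[{"fingers":0.7,"x":0,"y":0.01,"z":0,"spin":0},{"fingers":0.7,"x":0,"y":0.02,"z":0,"spin":0},{"fingers":0.7,"x":0,"y":0.028,"z":0,"spin":0},{"fingers":0.7,"x":0,"y":0.036,"z":0,"spin":0},{"fingers":0.7,"x":0,"y":0.042,"z":0,"spin":0},{"fingers":0.7,"x":0,"y":0.047,"z":0,"spin":0},{"fingers":0.7,"x":0,"y":0.05,"z":0,"spin":0},{"fingers":0,"x":0,"y":0.05,"z":0,"spin":0},{"fingers":-1,"x":0,"y":0.05,"z":0,"spin":0},{"fingers":-1,"x":0,"y":0.05,"z":0,"spin":0}]'
python3 -c "
from h import *; go([.476,.277,.027],15.5)"
```

```text
time_s: 8.45
ee_pos: [0.4762, 0.2768, 0.0375]
eef_rot: [-1.57, -0.002, 0.266]
force: [1.0, 0.6, 0.8]
grip_width: 0.077
time_s: 9.45
ee_pos: [0.4758, 0.2765, -0.0128]
eef_rot: [-1.571, -0.001, 0.266]
force: [-0.3, 0.0, 0.3]
grip_width: 0.0592
t 9.45 pos [0.4758 0.2765 0.0282] rpy deg [-90.   -0.   15.2] grip 0.0592 F [-0.3  0.   0.3] q [0.46 0.55 1.69 0.   0.9  0.19]
shift xyz [0.0004 0.0012 0.0004] spin -0.3
```

```bash
python3 -m handwheel '[{"fingers":-1,"x":0,"y":0,"z":0,"spin":0},{"fingers":-1,"x":0,"y":0,"z":0,"spin":0},{"fingers":-1,"x":0,"y":0,"z":0,"spin":0},{"fingers":-1,"x":0,"y":0,"z":0,"spin":0},{"fingers":-1,"x":0,"y":0,"z":0,"spin":0},{"fingers":-1,"x":0,"y":-0.005,"z":0,"spin":0},{"fingers":-1,"x":0,"y":-0.01,"z":0,"spin":0},{"fingers":-1,"x":0,"y":-0.02,"z":0,"spin":0},{"fingers":-1,"x":0,"y":-0.03,"z":0,"spin":0},{"fingers":-1,"x":0,"y":-0.04,"z":0,"spin":0}]' 10
```

```text
time_s: 10.45
ee_pos: [0.4756, 0.2764, 0.0279]
eef_rot: [-1.571, -0.0, 0.266]
force: [0.4, -0.4, -2.3]
grip_width: 0.0478
```

Gripped at 47.8 mm. I lift on so it swings down.

```bash
python3 -m handwheel '[{"fingers":-1,"x":0,"y":-0.015,"z":0,"spin":0},{"fingers":-1,"x":0,"y":-0.03,"z":0,"spin":0},{"fingers":-1,"x":0,"y":-0.045,"z":0,"spin":0},{"fingers":-1,"x":0,"y":-0.06,"z":0,"spin":0},{"fingers":-1,"x":0,"y":-0.07,"z":0,"spin":0},{"fingers":-1,"x":0,"y":-0.08,"z":0,"spin":0},{"fingers":-1,"x":0,"y":-0.085,"z":0,"spin":0},{"fingers":-1,"x":0,"y":-0.085,"z":0,"spin":0},{"fingers":-1,"x":0,"y":-0.085,"z":0,"spin":0},{"fingers":-1,"x":0,"y":-0.085,"z":0,"spin":0}]'
python3 - <<'E'
from h import *
s,d,W=look("side");save(cv2.resize(s[60:200,180:320],(500,500)),"e.png"); go([.4755,.277,.11],15.5)
m=(W[...,1]>.15)&(W[...,1]<.35)&(W[...,0]>.38)&(W[...,0]<.58)&(W[...,2]>.008)
h=cv2.cvtColor(s,cv2.COLOR_RGB2HSV).astype(int)
for n,f in(("y",(h[...,0]>20)&(h[...,0]<35)&(h[...,1]>150)&(h[...,2]>120)),("k",(h[...,2]<60)&(W[...,2]<.12))):
    P=W[m&f]
    if len(P)>3: c=P.mean(0);print(n,len(P),c.round(4),np.percentile(P,[2,98],axis=0).round(3).tolist())
E
```

```text
time_s: 11.45
ee_pos: [0.4753, 0.2763, 0.1112]
eef_rot: [-1.571, 0.001, 0.266]
force: [-1.0, -0.1, -4.6]
grip_width: 0.0478
t 11.5 pos [0.4754 0.2763 0.1523] rpy deg [-90.    0.1  15.2] grip 0.0477 F [ 0.3 -0.2 -3.4] q [0.46 0.38 1.61 0.   1.16 0.19]
shift xyz [0.0004 0.0423 0.0007] spin -0.3
y 349 [0.4757 0.2556 0.1075] [[0.454, 0.243, 0.063], [0.498, 0.268, 0.154]]
k 120 [0.4755 0.2425 0.0577] [[0.44, 0.224, 0.048], [0.516, 0.287, 0.065]]
```

View pics/e.png

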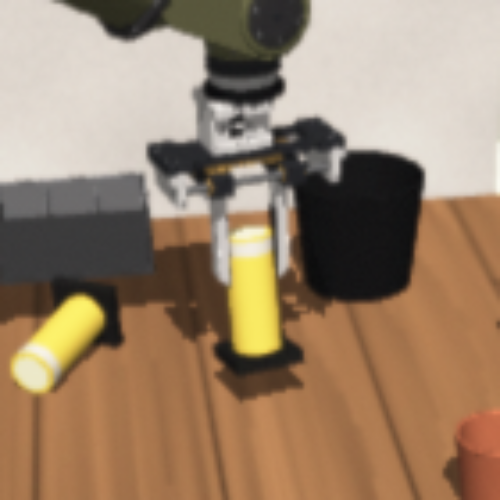

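The lamp hangs upright in the jaws, its underside about 47 mm up. I lower it.

```bash
python3 -m handwheel '[{"fingers":-1,"x":0,"y":0.01,"z":0,"spin":0},{"fingers":-1,"x":0,"y":0.02,"z":0,"spin":0},{"fingers":-1,"x":0,"y":0.03,"z":0,"spin":0},{"fingers":-1,"x":0,"y":0.036,"z":0,"spin":0},{"fingers":-1,"x":0,"y":0.04,"z":0,"spin":0},{"fingers":-1,"x":0,"y":0.042,"z":0,"spin":0},{"fingers":-1,"x":0,"y":0.044,"z":0,"spin":0},{"fingers":-1,"x":0,"y":0.045,"z":0,"spin":0},{"fingers":-1,"x":0,"y":0.045,"z":0,"spin":0},{"fingers":-1,"x":0,"y":0.045,"z":0,"spin":0}]'
python3 - <<'E'
from h import *
s,d,W=look("side"); go([.4755,.277,.11],15.5)
m=(W[...,1]>.15)&(W[...,1]<.35)&(W[...,0]>.38)&(W[...,0]<.58)&(W[...,2]>.004)
h=cv2.cvtColor(s,cv2.COLOR_RGB2HSV).astype(int)
for n,f in(("y",(h[...,0]>20)&(h[...,0]<35)&(h[...,1]>150)&(h[...,2]>120)),("k",(h[...,2]<60)&(W[...,2]<.12))):
    P=W[m&f]
    if len(P)>3: c=P.mean(0);print(n,len(P),c.round(4),np.percentile(P,[2,98],axis=0).round(3).tolist())
E
```

```text
time_s: 12.5
ee_pos: [0.476, 0.2764, 0.0679]
eef_rot: [-1.571, -0.001, 0.266]
force: [-4.0, -3.8, 10.3]
grip_width: 0.0476
t 12.55 pos [0.476  0.2764 0.109 ] rpy deg [-90.   -0.1  15.2] grip 0.0478 F [-4.1 -4.3 10.4] q [ 0.46  0.43  1.65 -0.    1.06  0.19]
shift xyz [-0.0003 -0.001   0.0007] spin -0.3
y 325 [0.4768 0.2535 0.0688] [[0.455, 0.242, 0.024], [0.499, 0.267, 0.115]]
k 119 [0.4773 0.2424 0.0188] [[0.44, 0.222, 0.011], [0.517, 0.279, 0.025]]
```

Contact at 10 N with the foot down, so I release and rise.

```bash
python3 -m handwheel '[{"fingers":0.9,"x":0,"y":-0.001,"z":0,"spin":0},{"fingers":0.9,"x":0,"y":-0.001,"z":0,"spin":0},{"fingers":0.9,"x":0,"y":-0.001,"z":0,"spin":0},{"fingers":0.9,"x":0,"y":-0.001,"z":0,"spin":0},{"fingers":0.9,"x":0,"y":-0.001,"z":0,"spin":0},{"fingers":0.9,"x":0,"y":-0.02,"z":0,"spin":0},{"fingers":0.9,"x":0,"y":-0.05,"z":0,"spin":0},{"fingers":0.9,"x":0,"y":-0.08,"z":0,"spin":0},{"fingers":0.9,"x":0,"y":-0.11,"z":0,"spin":0},{"fingers":0.9,"x":0,"y":-0.14,"z":0,"spin":0}]'
python3 - <<'E'
from h import *
s,d,W=look("side"); 
m=(W[...,1]>.15)&(W[...,1]<.35)&(W[...,0]>.38)&(W[...,0]<.58)&(W[...,2]>.004)
h=cv2.cvtColor(s,cv2.COLOR_RGB2HSV).astype(int)
for n,f in(("y",(h[...,0]>20)&(h[...,0]<35)&(h[...,1]>150)&(h[...,2]>120)),("w",(h[...,1]<60)&(h[...,2]>170)&(W[...,2]>.1)&(W[...,2]<.135)),("k",(h[...,2]<60)&(W[...,2]<.12))):
    P=W[m&f]
    if len(P)>3: c=P.mean(0);print(n,len(P),c.round(4),np.percentile(P,[2,98],axis=0).round(3).tolist())
go([.448,-.2394,.16],-73.1)
E
```

```text
time_s: 13.55
ee_pos: [0.4754, 0.2764, 0.2081]
eef_rot: [-1.571, -0.0, 0.266]
force: [0.2, -0.7, -0.5]
grip_width: 0.0892
y 323 [0.477  0.2464 0.0653] [[0.456, 0.236, 0.017], [0.5, 0.261, 0.111]]
w 71 [0.4779 0.2546 0.1265] [[0.459, 0.238, 0.116], [0.497, 0.283, 0.134]]
k 115 [0.4774 0.2444 0.0135] [[0.44, 0.222, 0.006], [0.517, 0.284, 0.019]]
t 13.6 pos [0.4769 0.2771 0.2543] rpy deg [-89.9  -0.4  15.3] grip 0.0891 F [0.3 0.4 4.6] q [0.46 0.28 1.49 0.   1.36 0.19]
shift xyz [-0.1644  0.0925 -0.4909] spin 88.4
```

```bash
python3 -m handwheel '[{"fingers":0.1,"x":-0.012,"y":0,"z":-0.035,"spin":5},{"fingers":0.1,"x":-0.027,"y":0,"z":-0.08,"spin":13},{"fingers":0.1,"x":-0.042,"y":0,"z":-0.125,"spin":21},{"fingers":0.1,"x":-0.057,"y":0.01,"z":-0.17,"spin":29},{"fingers":0.1,"x":-0.072,"y":0.01,"z":-0.215,"spin":37},{"fingers":0.1,"x":-0.087,"y":0.02,"z":-0.26,"spin":45},{"fingers":0.1,"x":-0.102,"y":0.02,"z":-0.305,"spin":53},{"fingers":0.1,"x":-0.117,"y":0.03,"z":-0.35,"spin":61},{"fingers":0.1,"x":-0.132,"y":0.03,"z":-0.395,"spin":69},{"fingers":0.1,"x":-0.147,"y":0.03,"z":-0.44,"spin":77}]' 20
python3 - <<'E'
from h import *
go([.448,-.2394,.16],-73.1)
E
```

```text
time_s: 14.6
ee_pos: [0.4489, -0.1887, 0.1766]
eef_rot: [-1.571, 0.0, -1.084]
force: [1.0, 0.8, 0.6]
grip_width: 0.0515
t 14.6 pos [ 0.4489 -0.1887  0.2176] rpy deg [-90.    0.  -62.1] grip 0.0515 F [1.  0.8 0.6] q [-0.47  0.17  1.71  0.    1.26  0.61]
shift xyz [ 0.0444  0.0576 -0.0246] spin 11.0
```

```bash
python3 -m handwheel '[{"fingers":0.1,"x":0.015,"y":0.01,"z":-0.008,"spin":4},{"fingers":0.1,"x":0.03,"y":0.03,"z":-0.016,"spin":8},{"fingers":0.1,"x":0.044,"y":0.05,"z":-0.025,"spin":11},{"fingers":0.1,"x":0.044,"y":0.07,"z":-0.025,"spin":11},{"fingers":0.1,"x":0.044,"y":0.085,"z":-0.025,"spin":11},{"fingers":0.1,"x":0.044,"y":0.095,"z":-0.025,"spin":11},{"fingers":0.1,"x":0.044,"y":0.097,"z":-0.025,"spin":11},{"fingers":0.1,"x":0.044,"y":0.097,"z":-0.025,"spin":11},{"fingers":0.1,"x":0.044,"y":0.097,"z":-0.025,"spin":11},{"fingers":0.1,"x":0.044,"y":0.097,"z":-0.025,"spin":11}]' 20
python3 - <<'E'
from h import *
s,d,W=look("side");save(cv2.resize(s[190:290,200:340],(700,500)),"f.png"); go([.448,-.2394,.084],-73.1)
m=(W[...,0]>.40)&(W[...,0]<.49)&(W[...,1]<-.2)&(W[...,1]>-.28)&(W[...,2]<.1)&(W[...,2]>.05)
h=cv2.cvtColor(s,cv2.COLOR_RGB2HSV).astype(int);P=W[m&(h[...,0]<18)&(h[...,1]>190)];print(len(P),P.mean(0),np.percentile(P,[5,95],axis=0))
E
```

```text
time_s: 15.6
ee_pos: [0.4486, -0.2374, 0.0805]
eef_rot: [-1.57, -0.001, -1.27]
force: [-0.4, 0.4, -0.1]
grip_width: 0.0514
t 15.65 pos [ 0.4486 -0.2374  0.1214] rpy deg [-90.   -0.  -72.7] grip 0.0519 F [ 0.2  0.5 -0.4] q [-0.56  0.33  1.76  0.    1.05  0.71]
shift xyz [ 0.0017  0.0374 -0.0011] spin 0.4
11 [ 0.44337112 -0.24210992  0.08963705] [[ 0.43452626 -0.24768071  0.08354396]
 [ 0.46205646 -0.23423977  0.09444826]]
```

View pics/f.png

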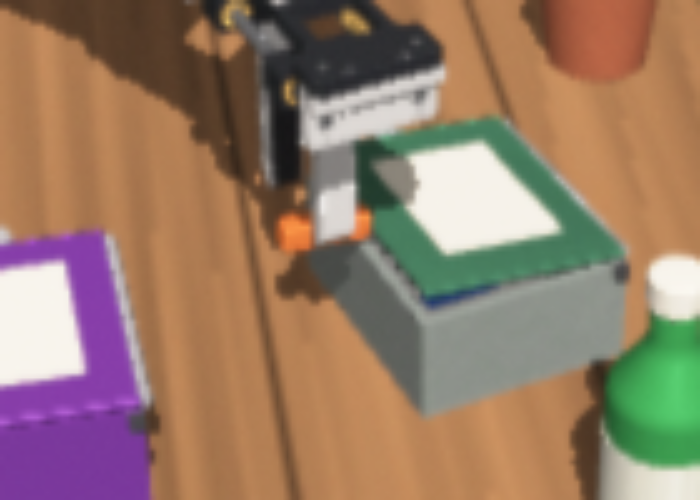

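The near finger at (335,200) stands beside the orange tab (285–370, 230), so the jaws straddle it. I descend and pinch.

```bash
python3 -m handwheel '[{"fingers":0.1,"x":0.002,"y":0.012,"z":-0.001,"spin":0.4},{"fingers":0.1,"x":0.002,"y":0.025,"z":-0.001,"spin":0.4},{"fingers":0.1,"x":0.002,"y":0.034,"z":-0.001,"spin":0.4},{"fingers":0.1,"x":0.002,"y":0.037,"z":-0.001,"spin":0.4},{"fingers":-1,"x":0.002,"y":0.037,"z":-0.001,"spin":0.4},{"fingers":-1,"x":0.002,"y":0.037,"z":-0.001,"spin":0.4},{"fingers":-1,"x":0.002,"y":0.037,"z":-0.001,"spin":0.4},{"fingers":-1,"x":0.002,"y":0.037,"z":-0.001,"spin":0.4},{"fingers":-1,"x":0.002,"y":0.037,"z":-0.001,"spin":0.4},{"fingers":-1,"x":0.002,"y":0.037,"z":-0.001,"spin":0.4}]' 20
python3 -m handwheel '[{"fingers":-1,"x":0,"y":0,"z":0,"spin":0},{"fingers":-1,"x":0,"y":0,"z":0,"spin":0},{"fingers":-1,"x":0,"y":-0.012,"z":0.002,"spin":0},{"fingers":-1,"x":0,"y":-0.026,"z":0.006,"spin":0},{"fingers":-1,"x":0,"y":-0.04,"z":0.012,"spin":0},{"fingers":-1,"x":0,"y":-0.054,"z":0.018,"spin":0},{"fingers":-1,"x":0,"y":-0.066,"z":0.027,"spin":0},{"fingers":-1,"x":0,"y":-0.078,"z":0.036,"spin":0},{"fingers":-1,"x":0,"y":-0.078,"z":0.036,"spin":0},{"fingers":-1,"x":0,"y":-0.078,"z":0.036,"spin":0}]'
```

```text
time_s: 16.65
ee_pos: [0.4475, -0.2384, 0.0426]
eef_rot: [-1.571, 0.002, -1.277]
force: [-2.1, 9.2, 1.2]
grip_width: 0.0136
time_s: 17.65
ee_pos: [0.4822, -0.2278, 0.1216]
eef_rot: [-1.571, 0.002, -1.276]
force: [-4.1, 9.5, 3.7]
grip_width: 0.0138
```

```bash
python3 -m handwheel '[{"fingers":-1,"x":-0.001,"y":-0.011,"z":0.011,"spin":0},{"fingers":-1,"x":-0.002,"y":-0.021,"z":0.022,"spin":0},{"fingers":-1,"x":-0.002,"y":-0.029,"z":0.034,"spin":0},{"fingers":-1,"x":-0.002,"y":-0.036,"z":0.047,"spin":0},{"fingers":-1,"x":-0.002,"y":-0.042,"z":0.061,"spin":0},{"fingers":-1,"x":-0.002,"y":-0.046,"z":0.076,"spin":0},{"fingers":-1,"x":-0.002,"y":-0.049,"z":0.09,"spin":0},{"fingers":-1,"x":-0.002,"y":-0.051,"z":0.105,"spin":0},{"fingers":-1,"x":-0.002,"y":-0.051,"z":0.12,"spin":0},{"fingers":-1,"x":-0.002,"y":-0.051,"z":0.12,"spin":0}]'
python3 -m handwheel '[{"fingers":-1,"x":0,"y":0.001,"z":0.007,"spin":0},{"fingers":-1,"x":0,"y":0.002,"z":0.015,"spin":0},{"fingers":-1,"x":0,"y":0.003,"z":0.022,"spin":0},{"fingers":-1,"x":0,"y":0.005,"z":0.028,"spin":0},{"fingers":-1,"x":0,"y":0.005,"z":0.028,"spin":0},{"fingers":-1,"x":0,"y":0.005,"z":0.028,"spin":0},{"fingers":0,"x":0,"y":0.005,"z":0.028,"spin":0},{"fingers":0,"x":0,"y":0.005,"z":0.028,"spin":0},{"fingers":0,"x":0,"y":0.005,"z":0.028,"spin":0},{"fingers":0,"x":0,"y":0.005,"z":0.028,"spin":0}]'
python3 - <<'E'
from h import *
s,d,W=look("side");save(cv2.resize(s[140:290,200:360],(640,600)),"g.png"); go([.533,-.2125,.3],-73.1)
E
```

```text
time_s: 18.65
ee_pos: [0.5978, -0.1921, 0.1729]
eef_rot: [-1.57, -0.001, -1.276]
force: [0.7, 2.0, 3.1]
grip_width: 0.0138
time_s: 19.65
ee_pos: [0.6233, -0.1844, 0.1667]
eef_rot: [-1.571, 0.0, -1.277]
force: [0.5, -0.0, 0.5]
grip_width: 0.042
t 19.7 pos [ 0.6233 -0.1844  0.2077] rpy deg [-90.    0.  -73.2] grip 0.0451 F [ 1.  -0.2  0.2] q [-0.34  0.54  1.23 -0.    1.37  0.93]
shift xyz [ 0.0007 -0.0923 -0.0946] spin -0.1
```

View pics/g.png

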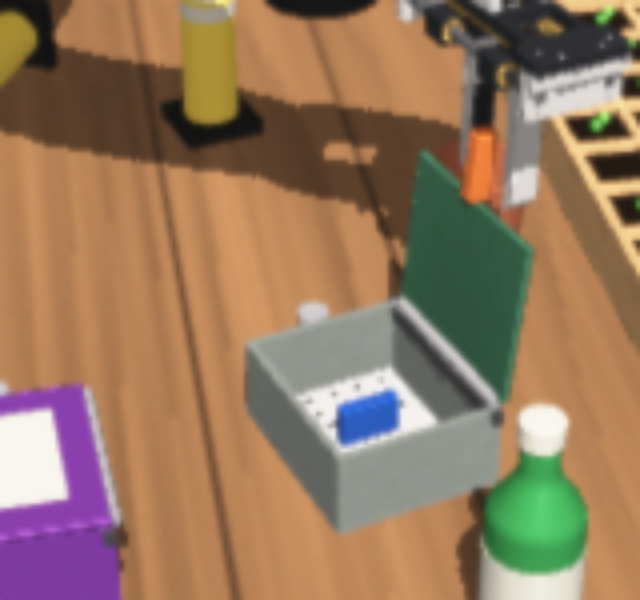

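The flap stands open past upright and the jaws are clear of the tab. The plate's blue rib shows at (368,417) in the crop, and the lamp still stands. I rise and locate the rib.

```bash
python3 -m handwheel '[{"fingers":0,"x":0,"y":-0.03,"z":0,"spin":0},{"fingers":0,"x":0,"y":-0.06,"z":0,"spin":0},{"fingers":0,"x":0,"y":-0.09,"z":0,"spin":0},{"fingers":0,"x":0,"y":-0.09,"z":-0.03,"spin":0},{"fingers":0,"x":0,"y":-0.09,"z":-0.065,"spin":0},{"fingers":0,"x":0,"y":-0.09,"z":-0.095,"spin":0},{"fingers":0,"x":0,"y":-0.075,"z":-0.095,"spin":0},{"fingers":0,"x":0,"y":-0.05,"z":-0.095,"spin":0},{"fingers":0,"x":0,"y":-0.02,"z":-0.095,"spin":0},{"fingers":0,"x":0,"y":-0.01,"z":-0.095,"spin":0}]'
python3 - <<'E'
from h import *
yaw=np.deg2rad(16.9);ex=np.array([np.cos(yaw),np.sin(yaw)]);ey=np.array([-ex[1],ex[0]])
for n in("side","top"):
    s,d,W=look(n);h=cv2.cvtColor(s,cv2.COLOR_RGB2HSV).astype(int)
    m=(abs(W[...,0]-.53)<.08)&(abs(W[...,1]+.21)<.08)&(W[...,2]<.06)&(h[...,0]>100)&(h[...,0]<128)&(h[...,1]>150)
    P=W[m]; print(n,len(P))
    if len(P)>5:
        a,b=(P[:,:2]-[.5325,-.2145])@ex,(P[:,:2]-[.5325,-.2145])@ey
        print(P.mean(0).round(4),"a",np.percentile(a,[3,50,97]).round(4),"b",np.percentile(b,[3,50,97]).round(4),"z",np.percentile(P[:,2],[3,97]).round(4))
        T=P[:,2]>.037;print("top pts",T.sum(),a[T].mean().round(4),b[T].mean().round(4))
    # flap cloud
    g=(h[...,0]>60)&(h[...,0]<95)&(h[...,1]>90)&(abs(W[...,0]-.6)<.12)&(abs(W[...,1]+.19)<.11)&(W[...,2]>.065)
    if g.sum()>50:
        c=W[g].mean(0);nrm=np.linalg.svd(W[g]-c,full_matrices=False)[2][2];print("flap n",g.sum(),c.round(3),nrm.round(3))
go([.5325,-.2145,.037],-73.1)
E
```

```text
time_s: 20.7
ee_pos: [0.5315, -0.2114, 0.1742]
eef_rot: [-1.574, 0.003, -1.277]
force: [0.1, -0.4, -0.3]
grip_width: 0.0468
side 127
[ 0.5331 -0.2174  0.0338] a [-0.0193 -0.0018  0.0192] b [-0.0068 -0.0033  0.0031] z [0.0198 0.0454]
top pts 52 0.0002 -0.002
flap n 1036 [ 0.602 -0.199  0.13 ] [ 0.95   0.294 -0.108]
top 0
flap n 209 [ 0.589 -0.162  0.139] [-0.952 -0.283  0.119]
t 20.8 pos [ 0.5321 -0.2117  0.2169] rpy deg [-90.1   0.1 -73.2] grip 0.0468 F [-0.3  0.3  1.3] q [-0.44  0.36  1.47 -0.    1.31  0.83]
shift xyz [ 3.100e-03  1.799e-01 -1.000e-04] spin -0.1
```

Flap plane gives about 1.68 rad open. The rib centre fits the expected position within 1–2 mm and its top height fits 42 mm. I descend and grip it.

```bash
python3 -m handwheel '[{"fingers":0,"x":0.003,"y":0.03,"z":0,"spin":0},{"fingers":0,"x":0.003,"y":0.065,"z":0,"spin":0},{"fingers":0,"x":0.003,"y":0.1,"z":0,"spin":0},{"fingers":0,"x":0.003,"y":0.13,"z":0,"spin":0},{"fingers":0,"x":0.003,"y":0.15,"z":0,"spin":0},{"fingers":0,"x":0.003,"y":0.162,"z":0,"spin":0},{"fingers":0,"x":0.003,"y":0.17,"z":0,"spin":0},{"fingers":0,"x":0.003,"y":0.175,"z":0,"spin":0},{"fingers":0,"x":0.003,"y":0.178,"z":0,"spin":0},{"fingers":0,"x":0.003,"y":0.178,"z":0,"spin":0}]'
python3 -c "
from h import *; go([.5325,-.2145,.037],-73.1)"
```

```text
time_s: 21.8
ee_pos: [0.5336, -0.2148, -0.0008]
eef_rot: [-1.57, -0.0, -1.277]
force: [-0.1, -0.3, 0.3]
grip_width: 0.0469
t 21.8 pos [ 0.5336 -0.2148  0.0402] rpy deg [-90.   -0.  -73.2] grip 0.0469 F [-0.1 -0.3  0.3] q [-0.45  0.58  1.61  0.    0.96  0.83]
shift xyz [-0.0007  0.0032 -0.001 ] spin -0.1
```

```bash
python3 -m handwheel '[{"fingers":-1,"x":-0.001,"y":0.003,"z":-0.001,"spin":0},{"fingers":-1,"x":-0.001,"y":0.003,"z":-0.001,"spin":0},{"fingers":-1,"x":-0.001,"y":0.003,"z":-0.001,"spin":0},{"fingers":-1,"x":-0.001,"y":0.003,"z":-0.001,"spin":0},{"fingers":-1,"x":-0.001,"y":0.003,"z":-0.001,"spin":0},{"fingers":-1,"x":-0.001,"y":0.003,"z":-0.001,"spin":0},{"fingers":-1,"x":-0.001,"y":0.003,"z":-0.001,"spin":0},{"fingers":-1,"x":-0.001,"y":0.003,"z":-0.001,"spin":0},{"fingers":-1,"x":-0.001,"y":0.003,"z":-0.001,"spin":0},{"fingers":-1,"x":-0.001,"y":0.003,"z":-0.001,"spin":0}]' 30
python3 -m handwheel '[{"fingers":-1,"x":-0.001,"y":-0.005,"z":0,"spin":0},{"fingers":-1,"x":-0.001,"y":-0.015,"z":0,"spin":0},{"fingers":-1,"x":-0.001,"y":-0.03,"z":0,"spin":0},{"fingers":-1,"x":-0.001,"y":-0.05,"z":0,"spin":0},{"fingers":-1,"x":-0.001,"y":-0.07,"z":0,"spin":0},{"fingers":-1,"x":-0.001,"y":-0.09,"z":0,"spin":0},{"fingers":-1,"x":-0.001,"y":-0.12,"z":0,"spin":0},{"fingers":-1,"x":-0.001,"y":-0.15,"z":0,"spin":0},{"fingers":-1,"x":-0.001,"y":-0.18,"z":0,"spin":0},{"fingers":-1,"x":-0.001,"y":-0.2,"z":0,"spin":0}]'
python3 - <<'E'
from h import *
go([.477,.267,.22],15)
s,d,W=look("side");save(cv2.resize(s[100:280,180:360],(580,580)),"i.png")
h=cv2.cvtColor(s,cv2.COLOR_RGB2HSV).astype(int)
# lamp: cylinder axis by least-squares circle with r=24 on yellow body + foot rect + top disc
m=(abs(W[...,0]-.477)<.05)&(W[...,1]>.2)&(W[...,1]<.32)
Y=W[m&(h[...,0]>18)&(h[...,0]<36)&(h[...,1]>130)&(W[...,2]>.02)&(W[...,2]<.112)]
from scipy.optimize import least_squares
f=least_squares(lambda p:np.hypot(Y[:,0]-p[0]-p[2]*Y[:,2],Y[:,1]-p[1]-p[3]*Y[:,2])-.024,[.477,.27,0,0],loss="soft_l1",f_scale=.003);p=f.x
print(len(Y),"axis",p.round(4),"at top",(p[:2]+.13*p[2:]).round(4))
T=W[m&(W[...,2]>.122)&(W[...,2]<.14)];print("top",len(T),np.percentile(T,[3,50,97],axis=0).round(4).tolist())
E
```

```text
time_s: 22.8
ee_pos: [0.5326, -0.2141, -0.0033]
eef_rot: [-1.57, -0.001, -1.277]
force: [-0.1, 0.9, 6.2]
grip_width: 0.0117
time_s: 23.8
ee_pos: [0.5321, -0.2132, 0.1995]
eef_rot: [-1.568, -0.002, -1.277]
force: [0.1, 0.4, -1.2]
grip_width: 0.0118
t 23.8 pos [ 0.5321 -0.2132  0.2405] rpy deg [-89.9  -0.1 -73.2] grip 0.0118 F [ 0.1  0.4 -1.2] q [-0.45  0.34  1.44 -0.    1.35  0.83]
shift xyz [-0.4756  0.0197  0.0864] spin -88.2
312 axis [ 0.4784  0.2666  0.0044 -0.0205] at top [0.4789 0.2639]
top 100 [[0.4564, 0.238, 0.1227], [0.478, 0.2544, 0.1312], [0.5012, 0.2826, 0.1354]]
```

View pics/i.png

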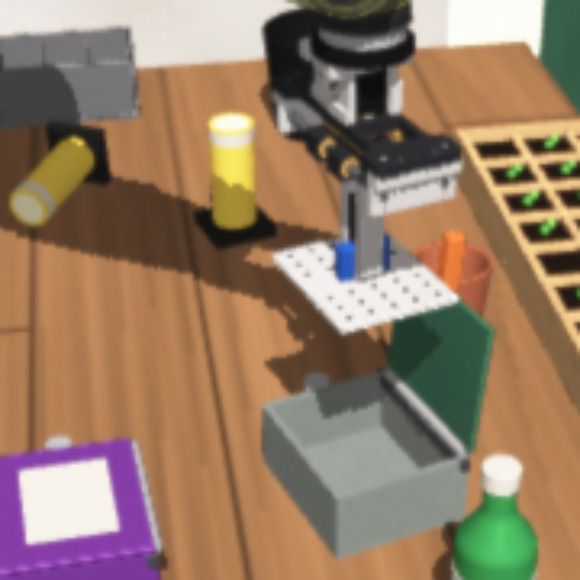

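Plate held level above the box, flap open, lamp upright. I carry it to the lamp, aiming at (0.478, 0.265).

```bash
python3 -m handwheel '[{"fingers":-1,"x":-0.01,"y":0,"z":0.001,"spin":0},{"fingers":-1,"x":-0.03,"y":0,"z":0.004,"spin":0},{"fingers":-1,"x":-0.055,"y":0,"z":0.008,"spin":0},{"fingers":-1,"x":-0.085,"y":0,"z":0.013,"spin":0},{"fingers":-1,"x":-0.115,"y":0,"z":0.019,"spin":0},{"fingers":-1,"x":-0.145,"y":0,"z":0.025,"spin":0},{"fingers":-1,"x":-0.175,"y":0,"z":0.031,"spin":0},{"fingers":-1,"x":-0.205,"y":0,"z":0.037,"spin":0},{"fingers":-1,"x":-0.23,"y":0,"z":0.042,"spin":0},{"fingers":-1,"x":-0.25,"y":0,"z":0.046,"spin":0}]'
python3 -m handwheel '[{"fingers":-1,"x":-0.02,"y":0,"z":0.004,"spin":0},{"fingers":-1,"x":-0.045,"y":0,"z":0.008,"spin":0},{"fingers":-1,"x":-0.075,"y":0,"z":0.013,"spin":0},{"fingers":-1,"x":-0.105,"y":0,"z":0.019,"spin":0},{"fingers":-1,"x":-0.135,"y":0,"z":0.025,"spin":0},{"fingers":-1,"x":-0.165,"y":0,"z":0.031,"spin":0},{"fingers":-1,"x":-0.19,"y":0,"z":0.036,"spin":0},{"fingers":-1,"x":-0.21,"y":0,"z":0.039,"spin":0},{"fingers":-1,"x":-0.22,"y":0,"z":0.04,"spin":0},{"fingers":-1,"x":-0.223,"y":0,"z":0.04,"spin":0}]'
python3 - <<'E'
from h import *
go([.478,.265,.217],-73.2)
E
```

```text
time_s: 24.85
ee_pos: [0.5021, 0.0414, 0.1946]
eef_rot: [-1.573, 0.001, -1.276]
force: [-0.4, -0.1, -1.6]
grip_width: 0.0121
time_s: 25.85
ee_pos: [0.4762, 0.2651, 0.1949]
eef_rot: [-1.572, -0.0, -1.276]
force: [-0.3, -0.3, -2.0]
grip_width: 0.0121
t 25.85 pos [0.4762 0.2651 0.2359] rpy deg [-90.1  -0.  -73.1] grip 0.0121 F [-0.3 -0.3 -2. ] q [0.44 0.29 1.53 0.   1.33 1.72]
shift xyz [0.0006 0.0189 0.0017] spin 0.1
```

```bash
python3 -m handwheel '[{"fingers":-1,"x":0,"y":0.002,"z":0.001,"spin":0},{"fingers":-1,"x":0.001,"y":0.006,"z":0.002,"spin":0},{"fingers":-1,"x":0.001,"y":0.01,"z":0.002,"spin":0},{"fingers":-1,"x":0.001,"y":0.014,"z":0.002,"spin":0},{"fingers":-1,"x":0.001,"y":0.016,"z":0.002,"spin":0},{"fingers":-1,"x":0.001,"y":0.016,"z":0.002,"spin":0},{"fingers":-1,"x":0.001,"y":0.016,"z":0.002,"spin":0},{"fingers":-1,"x":0.001,"y":0.016,"z":0.002,"spin":0},{"fingers":-1,"x":0.001,"y":0.016,"z":0.002,"spin":0},{"fingers":-1,"x":0.001,"y":0.016,"z":0.002,"spin":0}]'
python3 - <<'E'
from h import *
go([.478,.265,.217],-73.2)
s,d,W=look("side");save(cv2.resize(s[60:260,180:380],(600,600)),"j.png")
h=cv2.cvtColor(s,cv2.COLOR_RGB2HSV).astype(int)
from scipy.optimize import least_squares
m=(abs(W[...,0]-.477)<.05)&(W[...,1]>.2)&(W[...,1]<.32)
Y=W[m&(h[...,0]>18)&(h[...,0]<36)&(h[...,1]>130)&(W[...,2]>.02)&(W[...,2]<.112)]
p=least_squares(lambda p:np.hypot(Y[:,0]-p[0],Y[:,1]-p[1])-.024,[.477,.27],loss="soft_l1",f_scale=.003).x;print("lamp",len(Y),p.round(4))
m=(abs(W[...,0]-.478)<.1)&(abs(W[...,1]-.265)<.1)&(W[...,2]>.165)&(W[...,2]<.21)&(h[...,1]<60)&(h[...,2]>140)
P=W[m];A=np.c_[P[:,:2]-P[:,:2].mean(0),np.ones(len(P))];print("plate",len(P),"plane",np.linalg.lstsq(A,P[:,2],rcond=None)[0].round(3))
r=cv2.minAreaRect((P[:,:2]*1000).astype(np.float32));print(r,np.percentile(P[:,2],[2,50,98]))
g=(h[...,0]>60)&(h[...,0]<95)&(h[...,1]>90)&(abs(W[...,0]-.6)<.12)&(abs(W[...,1]+.19)<.11)&(W[...,2]>.065)
print("flap n",np.linalg.svd(W[g]-W[g].mean(0),full_matrices=False)[2][2].round(3))
E
```

```text
time_s: 26.85
ee_pos: [0.4793, 0.2642, 0.18]
eef_rot: [-1.571, 0.0, -1.277]
force: [0.6, -0.4, -1.1]
grip_width: 0.0121
t 26.85 pos [0.4793 0.2642 0.221 ] rpy deg [-90.    0.  -73.1] grip 0.0121 F [ 0.6 -0.4 -1.1] q [ 0.44  0.3   1.54 -0.    1.3   1.71]
shift xyz [-0.0011  0.004  -0.001 ] spin 0.1
lamp 309 [0.4786 0.2653]
plate 352 plane [0.005 0.009 0.197]
((478.85247802734375, 264.1568298339844), (99.84076690673828, 133.76454162597656), 16.790592193603516) [0.19209727 0.19701857 0.20065819]
flap n [ 0.951  0.292 -0.106]
```

View pics/j.png

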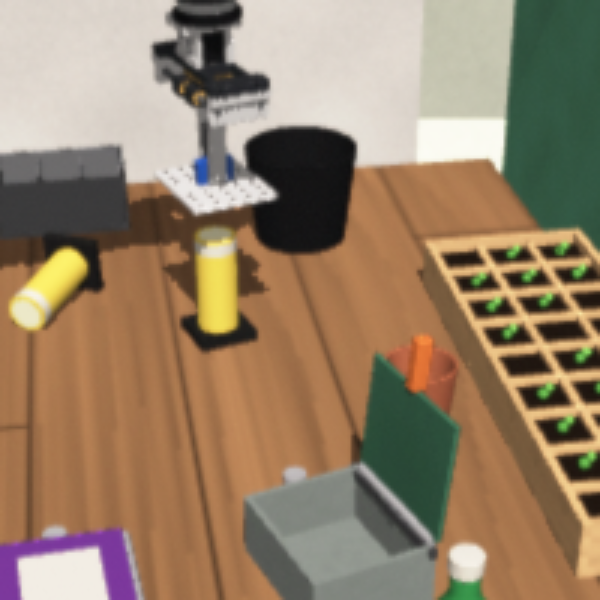

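The plate is level, its underside at about 0.191 m, roughly 61 mm above the lamp's top, and about 1 mm off centre. The lamp stands and the flap is open at about 1.68 rad. I hand in.

```bash
python3 -c "
from h import *
o=get_obs();print(o['joint_vel'].round(3),o['grip_width']);print(workorder.hand_in())"
```

```text
[-0.    -0.001  0.001  0.     0.    -0.001] 0.011524780945632942
the job is handed in; nothing more can be done
None
```

The job is handed in at about 27 s of the 72 s allowed, with the plate held still above the standing lamp; no verdict was reported.

I gripped the right-hand lamp near its top, let it hang upright, set it down and let go. I then swung the green flap back by its tab, drew the plate out by its rib and carried it over the lamp.

**Last checks, from the side camera:**

| Check | Measured |
|---|---|
| Plate tilt | under 0.02 rad |
| Plate centre from lamp axis | about 1 mm |
| Plate underside above bench | about 191 mm, 61 mm above the lamp top |
| Flap angle | about 1.68 rad |
| Rib in the jaws | opening 11.5–12 mm, 30 N grip |
| Arm | still |

The lamp was upright and clear of the plate. I never touched or approached the pot or the bottle, but I did not re-measure them at the end.

**What disagreed or failed:**
- **Reported TCP height:** by the depth images, the grasp point is about 41 mm higher than the state reports. The first two attempts at the lamp failed: in the first I also lifted too soon, and in the second the jaws closed above it. The lamp did not move. I corrected for the offset from then on.
- **Pinching the tab:** the wrist read about 9 N sideways, from the jaws being slightly off centre. It was relieved while opening the flap.
- **Closing on the rib:** the wrist read about 6 N upward, probably the fingertips touching the plate.
- **Final height:** the plate sits about 61 mm above the lamp rather than the nominal 50 mm. That is inside the 20–90 mm allowed.

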